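Fish the dropped latch knob out from between the herb troughs

ROBOT

A 6-joint arm with a two-finger parallel gripper is mounted at the origin on the work surface. World frame = base frame: x ahead of the robot, y to its left, z up, the work surface at z = 0. Lengths are in m, angles in rad, forces in N, time in s.
With the tool pointing down it reaches from about 0.35 to 0.85 m from the base axis. Payload 8.1 kg.
Tool frame: the origin (TCP) lies at the very end of the fingers, on their centre line; the grasp point (between the pads) lies robot.hold_point_z behind it (robot.hold_point_z is the distance from the TCP to the grasp point, in m); z points along the fingers, y is the direction in which the jaws open and shut (so a half turn about z gives the same grasp; the last joint's range is limited). The gripper opens to 93 mm and grips with 3 to 60 N. Pads are 15 mm wide; open, the fingers measure 128 mm over their backs; the gripper's body (75 mm by 188 mm) begins 65 mm behind the grasp point.
Start: joints at [-1.358, 0.13, 1.488, -0, 1.523, -0.085], TCP at [0.176, -0.574, 0.219] pointing down, gripper open.
Joint ranges: [-2.96, 2.96], [-0.89, 2.26], [0.02, 2.5], [-1.34, 4.48], [0, 2.73], [-2.66, 2.66]. Speed limits (rad/s): [2.39, 2.39, 2.79, 3.14, 3.14, 3.14].

INTERFACE

Orientations are given as a rotation vector (axis times angle).
In Python, from plant import robot, cams gives the robot as it stands. The module is installed in compiled form; this text tells all that it offers.
- The arm moves only by the tool step_arm, never from a script. Its argument "deltas" is a list of rows, each an object with "offset": the shift along the tool's x, y, z in cm, a list of three; "roll": the turn about the tool's z in rad. In form: [{"offset": [x, y, z], "roll": roll}, ...]. A call has 1 to 12 rows; each row shifts and turns the commanded pose from where the row before left it, along the tool's axes as they then stand; what a row does not reach is not made up. A row lasts 1/8 s, in which the tool goes at most 62.5 mm and 10.7 degrees, less where a joint would pass 70% of its speed; a pose out of reach is approached as far as the arm can. A call with a gripper value outside its range is refused whole. "fingers" is the finger opening in cm, from 0 to 9.3, set as the call begins (left out, the last holds). The fingers move at their own pace and stop on an object; "grip_force" is the grip in N (left out, the last holds). Time passes only in rows, so rows that do not move let the fingers close. It gives the time, the measured TCP pose, the force and the opening at its end, in the units of the state.
- robot.read_state(): the state, without advancing time (a new reading comes with each control period).
- cams.read_camera(name): name is "scene" or "side" or "wrist"; returns a dict with "pixels" (480x640x3 uint8, red, green, blue), "fx", "fy", "cx", "cy" (pixels), "extrinsics" (4x4, takes a point from world to camera coordinates). Camera axes: x right, y down, z forward; pixel columns grow to the right and rows downward; lengths in m; the calibration is good to about 2 mm. A picture is of the moment at which its call begins. There is no depth.
- robot.close_job(): hands the job in, once; it reports no verdict.
Trained networks look in a picture, given as the dict that the camera call returned (one of the last four; its "shot" number tells which), for a name from the list of things; names that differ only in an ending like _2 or _b are one class to them, and where a whole thing is asked for, a point or a joint stands for the part that bears it (a point fixed in the world has none). Each returns a list of dicts, best first, with "score" (0 to 1); they miss things now and then, are a little off and sometimes report something else, mostly with a low value. They report only what shows in the picture. A call takes as long as a camera call. They do not tell look-alikes from the thing itself.
- cams.boxes_of(picture, thing): "xy" ([column, row] in pixels, amid what is visible of it).
- cams.silhouettes(picture, thing): "mask" (480x640 bool, what is visible of it) and "xy" ([column, row] in pixels, amid what is visible of it).
- cams.pinpoint(picture, thing): "xy" ([column, row] in pixels: a listed point, or the origin of a listed thing).
The state is a dict: "t": time; "q": joint angles; "dq": joint speeds; "joint_torque": joint torques, N m; "tool_pos": TCP position; "orientation": TCP orientation; "force": force on the tool from outside, world axes, zero at the start; "wrist_torque": the same for the moment, N m; "opening": finger opening in m.
Only numpy, scipy, OpenCV 4.12 (cv2) and the standard library are available. Lean on these libraries where they do the work, as an engineer would, in place of code of your own. Each camera call takes 0.05 s, during which the arm holds its last target. There are 200 camera calls.

TASK

The window latch's small aluminium knob has dropped into one of the two narrow gaps between the terracotta herb troughs. Take the bent wire hook from the wooden rack, lower it into the gap behind the knob and draw the knob along the gap, with the hook and not with the fingers, until it lies wholly out on the open ledge just in front of the troughs (within a hand's width). Then hang the hook back in the slot of its rack and let go.

Things in the scene. Friction and masses are not known exactly. Their poses are not given: they have to be found in the camera images.
- hook: Bent wire hook, 100 g, in the rack by a dibber. Origin: on the wire's axis, level with the foot's underside; z up. 6 mm wire, its lower end bent into a level foot along +y reaching 22 mm from the axis (-y: 3 mm). Pale wood guard 64 x 64 x 8 mm, underside at z=125 mm; on it a 24 x 24 mm handle, z=133 to 188 mm, sides along x and y: grip at z=165. Hung: foot along slot, 10 mm above ledge.
- rack: Fixed wooden rack 82 (x) x 240 (y) mm, 135 mm tall, on the robot's left or right: two level rails along y, between them a slot 34 mm wide, 216 mm long, open above, shut at the ends. Origin: on the ledge below the slot's middle; z up. Hook (guard on the rails, wire in the slot) and dibber (round shoulder, ball top; not needed) hang at y = +50 and -50 mm, either way round.
- planter: Fixed row of 3 terracotta troughs, each 90 (y) x 170 (x) x 95 mm tall, seedlings to 120 mm; a 30 mm high pine board closes the back (x=170 mm). Between them two gaps along x, 46 mm wide, centred at y=+68 and -68 mm, open above and in front (mouths at x=0); floor is the ledge. Origin: on the ledge, middle of the row's front edge; x points into the gaps, away from the robot; y left; z up.
- latch_knob: Dropped aluminium latch knob, 40 g: plate 36 (x) x 26 (y) x 10 mm with a round stub 16 mm across on its middle, 28 mm tall in all. Origin: middle of the underside; z up. Lies loose, plate down, on the ledge in one of the gaps, long side within 10 degrees of the gap's direction, middle 45 to 95 mm in from the mouth. A wooden clothes peg lies in the other gap.
Mind the look-alikes: they are no part of the job. What is shaped like the hook but purple is not meant. Of the things that look like the latch_knob, take the one that is farthest to the robot's left at the start.

How it is judged:
By the outcome, as a careful person would: the job done as asked, in the order asked, and still so for the second after the job is handed in, with the robot touching nothing.
It also fails if it takes over 53 s, if anything falls off the work surface, if the arm or the gripper's body presses on something with over 40 N, if the wrist force passes 120 N, or if a joint passes its speed limit or range.

## Working session

There is one attempt and no reset: what is moved stays moved. The work goes in short steps, Python scripts to look and compute and a tool call to move; the robot and the scene stay as the last step left them, time stands still between calls to the robot, and variables do not carry over. Pictures are saved under pics/ and viewed, about 8 in all and at most 12, crops included, and the job is handed in when it is done.

Besides the shell and the picture viewer there is one more tool, called after "Request:" as a command line: name --argument value ..., lists and objects as JSON in quotes. step_arm: Moves the arm, as the interface text tells. Its arguments: {"type":"object","properties":{"deltas":{"type":"array"},"fingers":{"type":"number"},"grip_force":{"type":"number"}},"required":["deltas"]}

```bash
mkdir -p pics
cat > h.py <<'E'
import numpy as np, cv2
from plant import robot, cams
def snap(n,f=None):
    p=cams.read_camera(n)
    if f: cv2.imwrite('pics/'+f,p['pixels'][:,:,::-1])
    return p
def ray(p,xy):
    E=np.array(p['extrinsics']);R=E[:3,:3];c=-R.T@E[:3,3]
    d=R.T@np.array([(xy[0]-p['cx'])/p['fx'],(xy[1]-p['cy'])/p['fy'],1]);return c,d/np.linalg.norm(d)
def atz(p,xy,z):
    c,d=ray(p,xy);return c+d*(z-c[2])/d[2]
def proj(p,X):
    E=np.array(p['extrinsics']);v=E[:3,:3]@np.array(X)+E[:3,3];return np.array([p['fx']*v[0]/v[2]+p['cx'],p['fy']*v[1]/v[2]+p['cy']])
def tri(rs):
    A=0;b=0
    for c,d in rs:
        M=np.eye(3)-np.outer(d,d);A=A+M;b=b+M@c
    return np.linalg.solve(A,b)
E
python3 - <<'E'
from h import *
print(robot.hold_point_z, robot.read_state())
ims=[]
for n in ['scene','side']:
    p=snap(n,n+'0.png'); c,d=ray(p,(320,240)); print(n,c.round(3),d.round(3))
    for t in ['hook','rack','planter','latch_knob']:
        for f in ('boxes_of','pinpoint'):
            print(t,f,[(np.round(r['xy']).tolist(),round(r['score'],2)) for r in getattr(cams,f)(p,t)])
        z={'latch_knob':0.0,'planter':0,'rack':0,'hook':0.01}[t]
        print([atz(p,r['xy'],z).round(3).tolist() for r in cams.pinpoint(p,t)])
E
```

```text
0.0188 {'t': 0.0, 'q': array([-1.35840585e+00,  1.31160554e-01,  1.48926247e+00, -1.42297581e-05,
        1.52302670e+00, -8.54116798e-02]), 'dq': array([-0.00090232,  0.00042127,  0.00057796, -0.00109492, -0.00059537,
       -0.00072975]), 'joint_torque': array([-6.23321375e-04, -5.59824729e+01, -4.91771650e+01,  7.69759971e-02,
        3.47435684e-02, -1.93890037e-04]), 'tool_pos': array([ 0.17593971, -0.57302298,  0.21759707]), 'orientation': array([-3.10499790e+00, -4.65786123e-01,  2.07237087e-04]), 'force': array([ 0.73750022, -0.35139335, -0.00761697]), 'wrist_torque': array([-0.03464686,  0.00080419, -0.05249959]), 'opening': 0.09281842925617821}
scene [ 1.248 -0.097  0.727] [-0.73   0.14  -0.669]
hook boxes_of [([449.0, 165.0], 0.82), ([382.0, 158.0], 0.71)]
hook pinpoint [([436.0, 216.0], 0.71)]
[[0.428, 0.31, 0.01]]
rack boxes_of [([415.0, 210.0], 0.76)]
rack pinpoint [([411.0, 223.0], 0.97)]
[[0.429, 0.256, 0.0]]
planter boxes_of [([293.0, 318.0], 0.89)]
planter pinpoint [([293.0, 288.0], 0.65)]
[[0.578, -0.017, 0.0]]
latch_knob boxes_of [([150.0, 301.0], 0.67), ([252.0, 316.0], 0.52)]
latch_knob pinpoint [([254.0, 316.0], 0.69), ([152.0, 302.0], 0.68)]
[[0.633, -0.095, 0.0], [0.571, -0.273, 0.0]]
side [ 0.427 -0.881  0.721] [ 0.045  0.819 -0.572]
hook boxes_of [([220.0, 208.0], 0.91), ([296.0, 152.0], 0.68)]
hook pinpoint [([249.0, 184.0], 0.81)]
[[0.293, 0.435, 0.01]]
rack boxes_of [([296.0, 210.0], 0.92)]
rack pinpoint [([300.0, 218.0], 0.79)]
[[0.436, 0.259, 0.0]]
planter boxes_of [([410.0, 281.0], 0.81)]
planter pinpoint [([363.0, 283.0], 0.8)]
[[0.57, -0.023, 0.0]]
latch_knob boxes_of [([385.0, 364.0], 0.61)]
latch_knob pinpoint [([384.0, 365.0], 0.73)]
[[0.576, -0.261, 0.0]]
```

View pics/scene0.png

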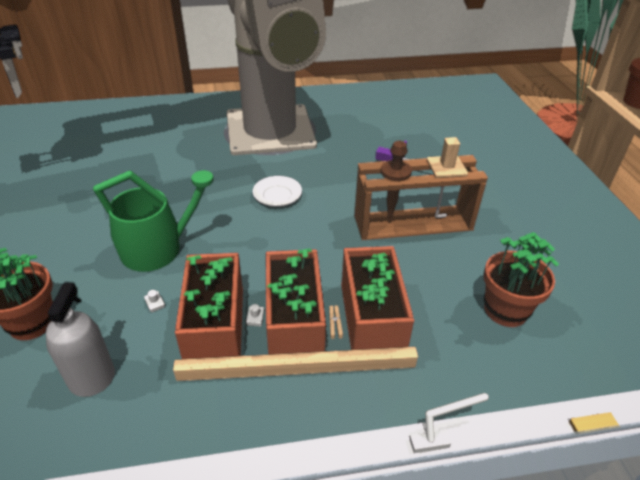

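View pics/side0.png

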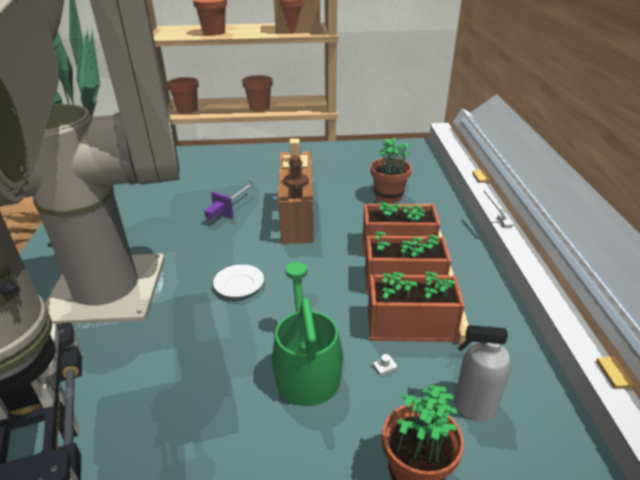

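The scene camera faces the robot. 
- **Hook candidates:** the pale wood one in the rack at scene (449,165), which is the target, the purple look-alike lying behind the rack at scene (383,155) / side (220,208), and the dibber at scene (398,160). 
- **Knob candidates:** scene (254,316), in a gap with y≈-0.095, and scene (152,302), on the open ledge with y≈-0.27. The first is farther to the robot's left, so I choose it. The peg is at (335,320).

One close crop to check this.

Run:
```python
import cv2,numpy as np
a=cv2.imread('pics/scene0.png');b=cv2.imread('pics/side0.png')
def c(i,x,y,w,h,W,H): return cv2.resize(i[y:y+h,x:x+w],(W,H),interpolation=cv2.INTER_CUBIC)
L=c(a,345,125,150,120,400,320); R=c(b,195,130,150,120,400,320); D=c(a,165,240,260,90,800,277)
cv2.imwrite('pics/crop1.png',np.vstack([np.hstack([L,R]),D]))
```

```text
(no output)
```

View pics/crop1.png

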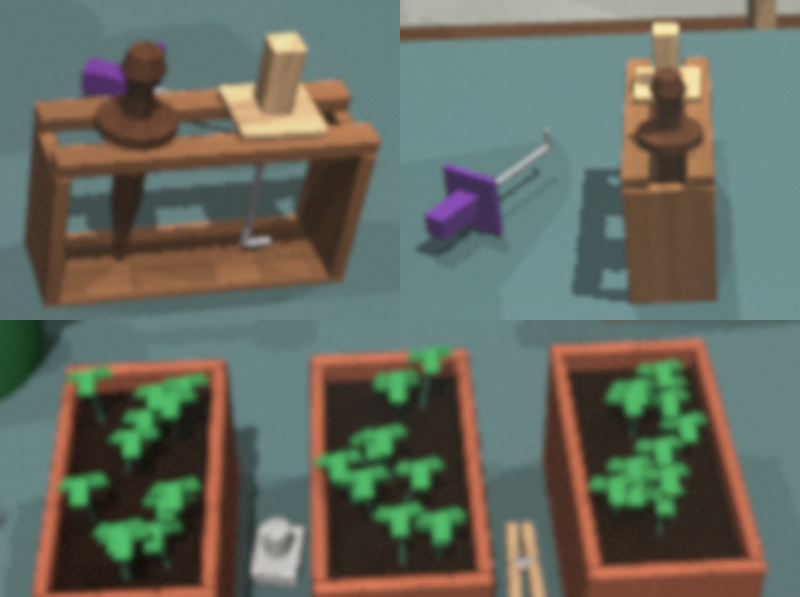

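The crop shows the pale wood hook in the rack. Its foot points to the image right, which is world +y, at crop (255,240). The chosen knob sits in the gap at crop (278,550), and the peg is in the other gap. I'll lift, turn, and fly over the planter for a wrist view.

Request:
step_arm --deltas '[{"offset": [0, 0, -2.5], "roll": -0.182}, {"offset": [0, 0, -2.5], "roll": -0.182}, {"offset": [0, 0, -2.5], "roll": -0.182}, {"offset": [0, 0, -2.5], "roll": -0.182}, {"offset": [0, 0, -2.5], "roll": -0.182}, {"offset": [0, 0, -2.5], "roll": -0.182}, {"offset": [0, 0, -2], "roll": -0.181}]' --fingers 9.3

```text
t: 2.17
tool_pos: [0.1761, -0.5737, 0.3899]
orientation: [2.214, 2.227, -0.001]
force: [-0.2, -0.4, 0.8]
opening: 0.093
```

Request:
step_arm --deltas '[{"offset": [4.7, 3.2, 0]}, {"offset": [4.7, 3.2, 0]}, {"offset": [4.7, 3.2, 0]}, {"offset": [4.7, 3.2, 0]}, {"offset": [4.7, 3.2, 0]}, {"offset": [4.7, 3.2, 0]}, {"offset": [4.7, 3.2, 0]}, {"offset": [4.7, 3.2, 0]}, {"offset": [4.7, 3.2, 0]}, {"offset": [4.7, 3.2, 0]}, {"offset": [0, 0, 0]}, {"offset": [0, 0, 0]}]'

```text
schema error: expected keys offset, roll
```

```bash
cat >> h.py <<'E'
def st():
    s=robot.read_state(); r=s['orientation']; R=cv2.Rodrigues(np.array(r))[0]
    print('t',round(s['t'],2),'p',s['tool_pos'].round(4),'yaw',round(float(np.arctan2(R[1,0],R[0,0])),4),'tilt',R[:2,2].round(3),'F',s['force'].round(1),'op',round(s['opening'],4)); return s,R
E
python3 - <<'E'
from h import *
st(); p=snap('wrist','w1.png'); c,d=ray(p,(320,240)); print(c,d,p['fx'])
for t in ['planter','latch_knob','rack','hook']:
    print(t,[(np.round(r['xy']).tolist(),round(r['score'],2),atz(p,r['xy'],0).round(3).tolist()) for r in cams.pinpoint(p,t)])
E
```

```text
t 2.17 p [ 0.1761 -0.5737  0.3899] yaw 1.5768 tilt [ 0.    -0.001] F [-0.2 -0.4  0.8] op 0.093
[ 0.17504125 -0.49540053  0.55580492] [-0.00376317 -0.28412425 -0.95878008] 384.6320391830336
planter []
latch_knob []
rack []
hook []
```

View pics/w1.png

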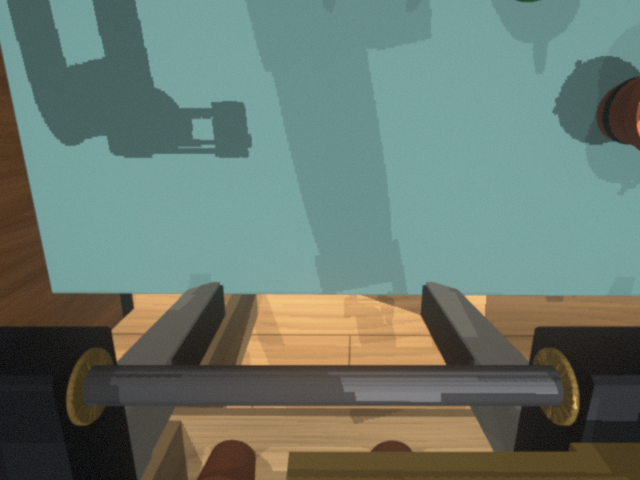

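The wrist view shows only bare ledge, because the row schema needs "roll" and the second move was refused. Retrying.

Request:
step_arm --deltas '[{"offset": [4.5, 3.4, 0], "roll": 0}, {"offset": [4.5, 3.4, 0], "roll": 0}, {"offset": [4.5, 3.4, 0], "roll": 0}, {"offset": [4.5, 3.4, 0], "roll": 0}, {"offset": [4.5, 3.4, 0], "roll": 0}, {"offset": [4.5, 3.4, 0], "roll": 0}, {"offset": [4.5, 3.4, 0], "roll": 0}, {"offset": [4.5, 3.4, 0], "roll": 0}, {"offset": [4.5, 3.4, 0], "roll": 0}, {"offset": [4.5, 3.4, 0], "roll": 0}, {"offset": [0, 0, 0], "roll": 0}]'

```text
t: 3.8
tool_pos: [0.5171, -0.1201, 0.3864]
orientation: [-2.217, -2.221, 0.001]
force: [-0.5, -0.1, 0.3]
opening: 0.0931
```

Run:
```python
from h import *
st(); p=snap('wrist','w2.png')
for t in ['planter','latch_knob','rack','hook']:
    print(t,[(np.round(r['xy']).tolist(),round(r['score'],2),atz(p,r['xy'],0).round(3).tolist()) for r in cams.pinpoint(p,t)])
    for r in cams.silhouettes(p,t):
        ys,xs=np.nonzero(r['mask']); print(' mask',len(xs),cv2.minAreaRect(np.c_[xs,ys].astype(np.float32)))
```

```text
t 3.8 p [ 0.5171 -0.1201  0.3864] yaw 1.5729 tilt [-0.003  0.002] F [-0.5 -0.1  0.3] op 0.0931
planter [([363.0, 109.0], 0.69, [0.571, -0.018, 0.0])]
 mask 32806 ((445.5099792480469, 126.93002319335938), (167.58432006835938, 280.29718017578125), 8.130102157592773)
latch_knob [([362.0, 278.0], 0.79, [0.576, -0.266, 0.0])]
 mask 380 ((361.6499938964844, 280.95001220703125), (17.39252471923828, 22.76839828491211), 71.56504821777344)
 mask 480 ((408.85296630859375, 164.08824157714844), (25.951311111450195, 18.675243377685547), 14.03624439239502)
rack []
hook []
```

View pics/w2.png

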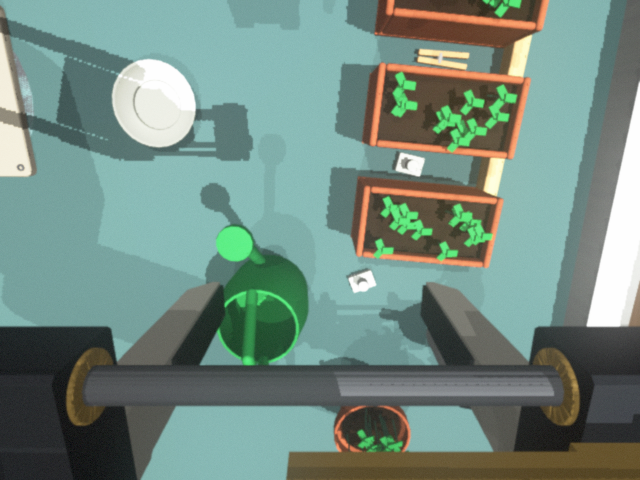

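The wrist view shows the plate (153,103), the middle trough rim corners (381,65), (371,145), (529,77), (517,157), the right trough (368,188) to (492,266), the knob (409,163) in the gap between them, and the look-alike knob (362,281) outside. Next I'll fit the planter's pose.

Run:
```python
from h import *
p=snap('wrist')
for n,q in dict(m=[(381,65),(371,145),(529,77),(517,157)],r=[(368,188),(358,252),(503,198),(492,266)]).items():
    P=[atz(p,x,.095)[:2] for x in q]; print(n,np.round(P,3).tolist())
    for a,b in((0,2),(1,3),(0,1),(2,3)):
        v=P[b]-P[a]; print('  len',round(np.linalg.norm(v),3),'ang',round(np.degrees(np.arctan2(v[1],v[0])),1))
print('knob stub',atz(p,(408.8,164),.01).round(4), atz(p,(408.8,164),.014).round(4))
s=snap('scene')
for q in [(449,140),(436,140)]: pass
k=cams.silhouettes(s,'latch_knob')
for r in k: print(r['xy'],atz(s,r['xy'],.01).round(4))
# rack from scene image: rail top corners (z=.135), crop1 coords ->full
for name,(u,v) in dict(frontL=(65,165),frontR=(378,137),backL=(37,103),backR=(348,85)).items():
    print(name,atz(s,(345+u*150/400,125+v*120/320),.135).round(3))
```

```text
m [[0.58, 0.018], [0.572, -0.067], [0.745, 0.006], [0.744, -0.081]]
  len 0.165 ang -4.3
  len 0.172 ang -4.6
  len 0.086 ang -95.4
  len 0.087 ang -90.7
r [[0.57, -0.117], [0.56, -0.198], [0.734, -0.13], [0.731, -0.217]]
  len 0.164 ang -4.3
  len 0.172 ang -6.4
  len 0.081 ang -97.1
  len 0.087 ang -91.7
knob stub [ 0.6362 -0.0968  0.01  ] [ 0.6353 -0.0965  0.014 ]
[149.7, 299.4] [ 0.5748 -0.2753  0.01  ]
[252.3, 313.2] [ 0.635  -0.0969  0.01  ]
frontL [0.469 0.144 0.135]
frontR [0.47  0.377 0.135]
backL [0.39  0.142 0.135]
backR [0.401 0.382 0.135]
```

Request:
step_arm --deltas '[{"offset": [4.3, -2.2, 0], "roll": 0}, {"offset": [4.3, -2.2, 0], "roll": 0}, {"offset": [4.3, -2.2, 0], "roll": 0}, {"offset": [4.3, -2.2, 0], "roll": 0}, {"offset": [4.3, 0, 0], "roll": 0}, {"offset": [4.3, 0, 0], "roll": 0}, {"offset": [0, 0, 0], "roll": 0}]'

```text
t: 5.28
tool_pos: [0.4276, 0.1366, 0.3886]
orientation: [-2.217, -2.225, -0.0]
force: [0.7, -0.6, -0.4]
opening: 0.0927
```

Run:
```python
from h import *
st(); p=snap('wrist','w3.png')
for t in ['rack','hook','planter']:
    for f in ('boxes_of','pinpoint'): print(t,f,[(np.round(r['xy']).tolist(),round(r['score'],2),atz(p,r['xy'],0).round(3).tolist()) for r in getattr(cams,f)(p,t)])
```

```text
t 5.28 p [0.4276 0.1366 0.3886] yaw 1.5747 tilt [-0.     0.001] F [ 0.7 -0.6 -0.4] op 0.0927
rack boxes_of [([322.0, 102.0], 0.86, [0.426, 0.247, 0.0])]
rack pinpoint [([324.0, 91.0], 0.73, [0.429, 0.261, 0.0])]
hook boxes_of [([161.0, 74.0], 0.89, [0.212, 0.281, 0.0]), ([323.0, 27.0], 0.62, [0.427, 0.339, 0.0])]
hook pinpoint [([322.0, 48.0], 0.78, [0.426, 0.314, 0.0])]
planter boxes_of []
planter pinpoint [([415.0, 282.0], 0.77, [0.571, -0.016, 0.0])]
```

View pics/w3.png

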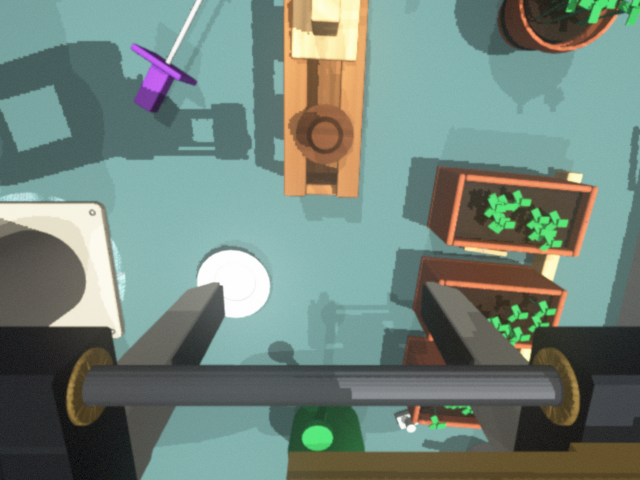

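The wrist view shows the wood hook's guard and handle at (325,20), the dibber at (325,132), the rack edges at about x=284 and 358 at row 195, and the purple look-alike at (160,80). Next I'll compute the rack yaw and the handle position.

Run:
```python
from h import *
p=snap('wrist')
for q in [(284,195),(358,195),(290,2),(368,2)]: print(q,atz(p,q,.135).round(4))
for q in [(290,58),(356,60)]: print('guard',q,atz(p,q,.143).round(4))
for q in [(311,21),(339,21)]: print('handle top edge',atz(p,q,.198).round(4))
for q in [(312,35),(338,35)]: print('handle base',atz(p,q,.143).round(4))
# scene: handle top face centre crop1 (286,42), base
s=snap('scene'); print('top scene',atz(s,(345+286*.375,125+42*.375),.198).round(4))
for u,v in [(220,88),(242,136),(328,130),(300,85)]: print('guard scene',atz(s,(345+u*.375,125+v*.375),.143).round(4))
d=snap('side'); print('top side',atz(d,(195+265*.375,130+27*.375),.198).round(4))
print(proj(p,[.43,.31,.198]))
```

```text
(284, 195) [0.3858 0.1394 0.135 ]
(358, 195) [0.4671 0.1392 0.135 ]
(290, 2) [0.3971 0.3266 0.135 ]
(368, 2) [0.4721 0.3265 0.135 ]
guard (290, 58) [0.3964 0.276  0.143 ]
guard (356, 60) [0.4611 0.2741 0.143 ]
handle top edge [0.4187 0.2954 0.198 ]
handle top edge [0.4419 0.2954 0.198 ]
handle base [0.4182 0.2963 0.143 ]
handle base [0.4432 0.2963 0.143 ]
top scene [0.4322 0.3088 0.198 ]
guard scene [0.4022 0.2788 0.143 ]
guard scene [0.4643 0.2743 0.143 ]
guard scene [0.4664 0.3382 0.143 ]
guard scene [0.4073 0.3396 0.143 ]
top side [0.4309 0.3097 0.198 ]
[324.63224465   1.02947181]
```

Handle ≈ (0.432, 0.309), rack yaw ≈ -2.5°. Moving above it and descending.

Request:
step_arm --deltas '[{"offset": [4.3, 0.1, 1], "roll": 0.045}, {"offset": [4.3, 0.1, 2], "roll": 0}, {"offset": [4.3, 0.1, 2], "roll": 0}, {"offset": [4.3, 0.8, 2], "roll": 0}, {"offset": [0, 0, 4], "roll": 0}, {"offset": [0, 0, 4], "roll": 0}, {"offset": [0, 0, 4], "roll": 0}, {"offset": [0, 0, 2.5], "roll": 0}, {"offset": [0, 0, 1.7], "roll": 0}, {"offset": [0, 0, 0], "roll": 0}]'

```text
t: 7.02
tool_pos: [0.4443, 0.3053, 0.1555]
orientation: [-2.271, -2.17, 0.003]
force: [0.2, -0.2, -0.1]
opening: 0.093
```

Run:
```python
from h import *
st(); p=snap('wrist','w4.png'); a=p['pixels'][:,:,::-1]; s=snap('scene')['pixels'][100:250,340:500,::-1]
cv2.imwrite('pics/c4.png',np.hstack([cv2.resize(a,(440,330)),cv2.resize(s,(352,330))]))
```

```text
t 7.03 p [0.4443 0.3053 0.1555] yaw 1.5255 tilt [-0.002 -0.001] F [ 0.2 -0.2 -0.1] op 0.093
```

View pics/c4.png

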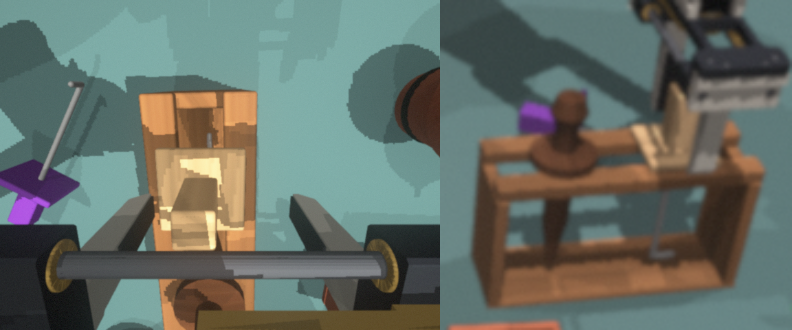

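The handle lies at (195,220), left of the finger centre at 220, so I'll correct x by about -12 mm and close.

Request:
step_arm --deltas '[{"offset": [0.35, -0.7, 0], "roll": 0}, {"offset": [0, -0.6, 0], "roll": 0}, {"offset": [0, 0, 0], "roll": 0}]'

```text
t: 7.5
tool_pos: [0.4317, 0.3102, 0.1572]
orientation: [2.27, 2.172, 0.001]
force: [0.4, 0.2, -0.6]
opening: 0.0932
```

Request:
step_arm --deltas '[{"offset": [0, 0, 0], "roll": 0}, {"offset": [0, 0, 0], "roll": 0}, {"offset": [0, 0, 0], "roll": 0}, {"offset": [0, 0, 0], "roll": 0}, {"offset": [0, 0, 0], "roll": 0}, {"offset": [0, 0, 0], "roll": 0}]' --fingers 1.5 --grip_force 25

```text
t: 8.25
tool_pos: [0.432, 0.3099, 0.1566]
orientation: [-2.271, -2.171, 0.0]
force: [-0.0, 1.2, -0.2]
opening: 0.0379
```

Request:
step_arm --deltas '[{"offset": [0, 0, 0], "roll": 0}, {"offset": [0, 0, 0], "roll": 0}, {"offset": [0, 0, 0], "roll": 0}, {"offset": [0, 0, 0], "roll": 0}]'

```text
t: 8.75
tool_pos: [0.432, 0.3099, 0.1566]
orientation: [-2.271, -2.171, 0.0]
force: [-1.2, 0.4, -0.6]
opening: 0.0242
```

Gripped at 24 mm. Lifting straight out, then flying to above the gap behind the knob.

Request:
step_arm --deltas '[{"offset": [0, 0, -1], "roll": 0}, {"offset": [0, 0, -3], "roll": 0}, {"offset": [0, 0, -4], "roll": 0}, {"offset": [0, 0, -4], "roll": 0}, {"offset": [0, 0, -3.5], "roll": 0}, {"offset": [0, 0, 0], "roll": 0.035}]'

```text
t: 9.5
tool_pos: [0.4335, 0.3107, 0.3161]
orientation: [2.309, 2.128, 0.011]
force: [1.0, 0.4, -1.0]
opening: 0.0242
```

Request:
step_arm --deltas '[{"offset": [-2, 1.4, 0], "roll": 0}, {"offset": [-4, 2.7, 0], "roll": 0}, {"offset": [-4, 2.7, 0], "roll": 0}, {"offset": [-4, 2.8, 0], "roll": 0}, {"offset": [-4, 2.8, 0], "roll": 0}, {"offset": [-4, 2.8, 0], "roll": 0}, {"offset": [-4, 2.8, 0], "roll": 0}, {"offset": [-4, 2.8, 0], "roll": 0}, {"offset": [-4, 2.7, 0], "roll": 0}, {"offset": [-4, 2.7, 0], "roll": 0}, {"offset": [-1.9, 1.1, 0], "roll": 0}, {"offset": [0, 0, 0], "roll": 0}]'

```text
t: 11.0
tool_pos: [0.6719, -0.1112, 0.3093]
orientation: [-2.31, -2.126, 0.003]
force: [-0.6, 0.2, -0.9]
opening: 0.0237
```

Run:
```python
from h import *
st(); p=snap('wrist'); s=snap('scene')
T=robot.read_state()['tool_pos']
print('expected foot px',proj(s,[T[0],T[1],T[2]-.146]), 'tip',proj(s,[T[0]+.0018,T[1]+.022,T[2]-.143]))
print([(np.round(r['xy']).tolist(),round(r['score'],2)) for r in cams.pinpoint(s,'hook')])
a=p['pixels'][:,:,::-1]; s=s['pixels'][140:400,150:430,::-1]
cv2.imwrite('pics/c5.png',np.hstack([cv2.resize(a,(400,300)),cv2.resize(s,(400,372))[:300]]) if 0 else cv2.resize(s,(560,520),interpolation=cv2.INTER_CUBIC))
for r in cams.pinpoint(p,'latch_knob'): print(r['xy'],atz(p,r['xy'],0).round(4))
```

```text
t 11.0 p [ 0.6719 -0.1112  0.3093] yaw 1.4876 tilt [-0.003  0.001] F [-0.6  0.2 -0.9] op 0.0237
expected foot px [239.25905937 265.62361007] tip [253.91859014 263.44762733]
[([453.0, 172.0], 0.76), ([236.0, 266.0], 0.73)]
[294.4, 176.8] [ 0.638  -0.0895  0.    ]
[265.4, 309.7] [ 0.5801 -0.2652  0.    ]
```

View pics/c5.png

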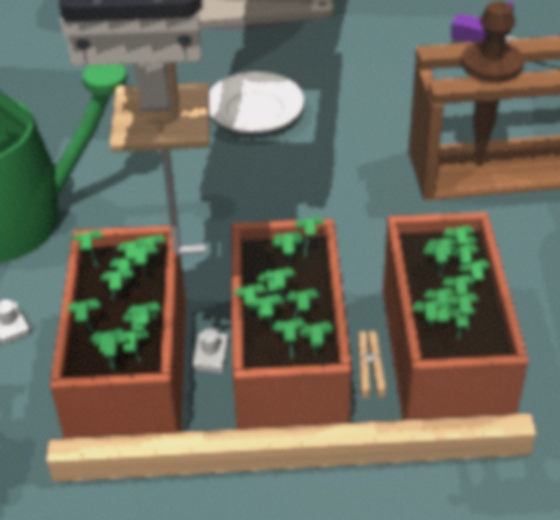

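The crop shows the hook held upright, with its foot at crop (177–208,248), pointing at the middle trough and close to the projected spot. The knob is at (210,348). Next I'll refine the gap line in the same picture.

Run:
```python
from h import *
s=snap('scene')
f=lambda u,v,z:atz(s,(150+u/2,140+v/2),z).round(4)
for n,(u,v) in dict(rF=(174,230),rB=(183,378),mF=(234,223),mB=(235,372)).items(): print(n,f(u,v,.095))
for n,(u,v) in dict(plateL=(194,362),plateR=(221,370),plFarR=(228,336),plFarL=(200,332)).items(): print(n,f(u,v,.01))
print('stub top',f(210,336,.028), 'foot ends',f(178,248,.163),f(208,247,.163))
```

```text
rF [ 0.574  -0.1128  0.095 ]
rB [ 0.7357 -0.1152  0.095 ]
mF [ 0.5731 -0.061   0.095 ]
mB [ 0.7361 -0.0763  0.095 ]
plateL [ 0.651  -0.1072  0.01  ]
plateR [ 0.6632 -0.0851  0.01  ]
plFarR [ 0.6263 -0.0756  0.01  ]
plFarL [ 0.6179 -0.0996  0.01  ]
stub top [ 0.6395 -0.0914  0.028 ] foot ends [ 0.6667 -0.1092  0.163 ] [ 0.6691 -0.0868  0.163 ]
```

Request:
step_arm --deltas '[{"offset": [0.65, 0.75, 0], "roll": 0}, {"offset": [0, 0, 3], "roll": 0}, {"offset": [0, 0, 3], "roll": 0}, {"offset": [0, 0, 2.5], "roll": 0}, {"offset": [0, 0, 2], "roll": 0}, {"offset": [0, 0, 0], "roll": 0}]'

```text
t: 12.0
tool_pos: [0.6793, -0.103, 0.2044]
orientation: [-2.306, -2.129, 0.003]
force: [-0.2, 0.7, -1.5]
opening: 0.0239
```

Run:
```python
from h import *
st(); s=snap('scene'); d=snap('side')
a=s['pixels'][220:360,190:320,::-1]; b=d['pixels'][180:350,350:480,::-1]
cv2.imwrite('pics/c6.png',np.hstack([cv2.resize(a,(520,560),interpolation=2),cv2.resize(b,(280,560*1))]))
```

```text
t 12.0 p [ 0.6793 -0.103   0.2044] yaw 1.4913 tilt [-0.003  0.001] F [-0.2  0.7 -1.5] op 0.0239
```

View pics/c6.png

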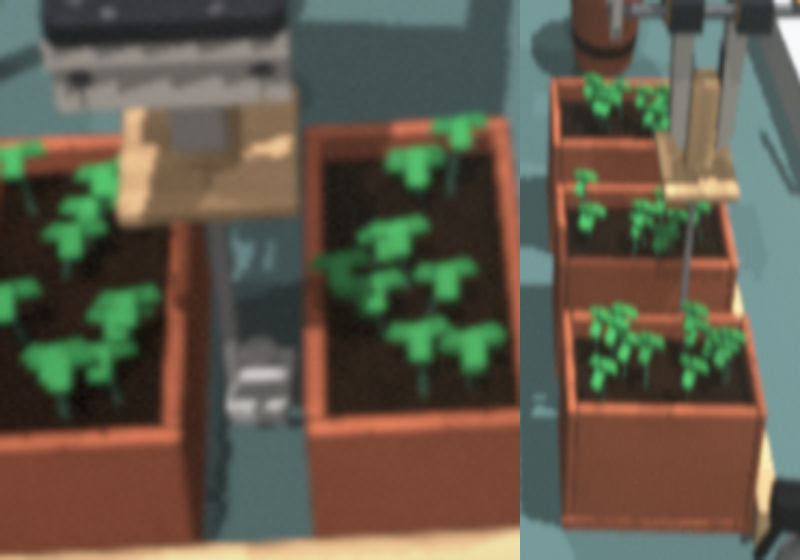

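The crop shows the foot at (228–290,375), centred between the rims at 205 and 303. It only overlaps the knob because of the perspective. Projection puts it about 13 mm behind the plate, so I'll lower it.

Request:
step_arm --deltas '[{"offset": [0, 0, 2], "roll": 0}, {"offset": [0, 0, 1.5], "roll": 0}, {"offset": [0, 0, 1], "roll": 0}, {"offset": [0, 0, 0.5], "roll": 0}, {"offset": [0, 0, 0.4], "roll": 0}, {"offset": [0, 0, 0], "roll": 0}]'

```text
t: 12.85
tool_pos: [0.6803, -0.1038, 0.1527]
orientation: [2.309, 2.131, 0.0]
force: [0.0, -0.1, -0.5]
opening: 0.0238
```

Run:
```python
from h import *
st(); s=snap('scene')
a=s['pixels'][220:360,190:320,::-1]; cv2.imwrite('pics/c7.png',cv2.resize(a,(520,560),interpolation=2))
print([(r['xy'],atz(s,r['xy'],.01).round(4)) for r in cams.silhouettes(s,'latch_knob')])
```

```text
t 12.85 p [ 0.6803 -0.1038  0.1527] yaw 1.4907 tilt [ 0. -0.] F [ 0.  -0.1 -0.5] op 0.0238
[([253.8, 313.8], array([ 0.6368, -0.0944,  0.01  ])), ([148.3, 301.2], array([ 0.5788, -0.2774,  0.01  ]))]
```

View pics/c7.png

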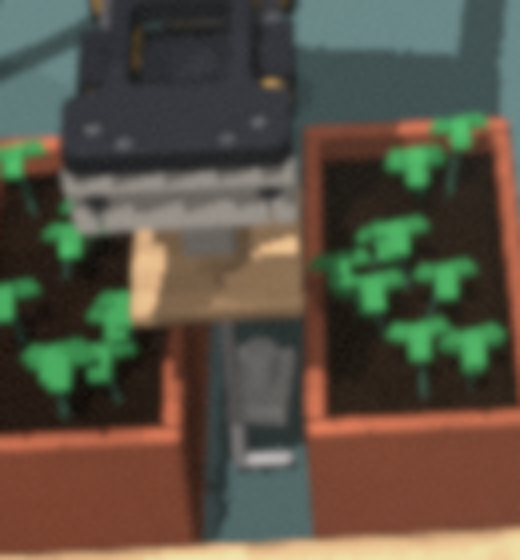

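The crop shows the foot on the floor behind the knob: foot at (240–293,458), plate's rear edge at about 425. Lowering a touch more and starting the pull along the gap (tool -y).

Request:
step_arm --deltas '[{"offset": [0, 0, 0.25], "roll": 0}, {"offset": [0, -0.8, 0], "roll": 0}, {"offset": [0, -0.8, 0], "roll": 0}, {"offset": [0, -0.8, 0], "roll": 0}, {"offset": [0, -0.8, 0], "roll": 0}, {"offset": [0, -0.8, 0], "roll": 0}, {"offset": [0, -0.8, 0], "roll": 0}, {"offset": [0, -0.8, 0], "roll": 0}, {"offset": [0, 0, 0], "roll": 0}]'

```text
t: 14.08
tool_pos: [0.6239, -0.0992, 0.1502]
orientation: [-2.308, -2.131, 0.0]
force: [-0.6, 0.4, -0.9]
opening: 0.0239
```

Run:
```python
from h import *
st(); s=snap('scene'); d=snap('side'); w=snap('wrist')
for p in (s,w):print([(np.round(r['xy']),atz(p,r['xy'],.01).round(4)) for r in cams.silhouettes(p,'latch_knob')])
```

```text
t 14.07 p [ 0.6239 -0.0992  0.1502] yaw 1.4907 tilt [-0.  0.] F [-0.6  0.4 -0.9] op 0.0239
[(array([149., 300.]), array([ 0.5764, -0.2757,  0.01  ])), (array([252., 298.]), array([ 0.5987, -0.0942,  0.01  ]))]
[(array([298., 212.]), array([ 0.6052, -0.0867,  0.01  ])), (array([291., 411.]), array([ 0.5797, -0.2787,  0.01  ]))]
```

The knob is following (x ≈ 0.60). Continuing 8 cm.

Request:
step_arm --deltas '[{"offset": [0, -0.8, 0], "roll": 0}, {"offset": [0, -0.8, 0], "roll": 0}, {"offset": [0, -0.8, 0], "roll": 0}, {"offset": [0, -0.8, 0], "roll": 0}, {"offset": [0, -0.8, 0], "roll": 0}, {"offset": [0, -0.8, 0], "roll": 0}, {"offset": [0, -0.8, 0], "roll": 0}, {"offset": [0, -0.8, 0], "roll": 0}, {"offset": [0, -0.8, 0], "roll": 0}, {"offset": [0, -0.8, 0], "roll": 0}, {"offset": [0, 0, 0], "roll": 0}]'

```text
t: 15.7
tool_pos: [0.5442, -0.0928, 0.1501]
orientation: [-2.308, -2.131, 0.0]
force: [-0.0, -0.7, -0.4]
opening: 0.0241
```

Run:
```python
from h import *
st(); s=snap('scene'); d=snap('side'); w=snap('wrist')
for p in (s,d,w):print([(np.round(r['xy']),atz(p,r['xy'],.01).round(4)) for r in cams.silhouettes(p,'latch_knob')])
a=w['pixels'][:,:,::-1]; b=d['pixels'][200:400,300:500,::-1]
cv2.imwrite('pics/c8.png',np.hstack([cv2.resize(a,(480,360)),cv2.resize(s['pixels'][200:330,180:300,::-1],(320,360),interpolation=2)]))
```

```text
t 15.7 p [ 0.5442 -0.0928  0.1501] yaw 1.4907 tilt [-0.  0.] F [-0.  -0.7 -0.4] op 0.0241
[(array([251., 267.]), array([ 0.5212, -0.0901,  0.01  ])), (array([152., 301.]), array([ 0.579 , -0.2714,  0.01  ]))]
[(array([386., 364.]), array([ 0.5786, -0.2664,  0.01  ])), (array([345., 299.]), array([ 0.523 , -0.0851,  0.01  ]))]
[(array([297., 209.]), array([ 0.5247, -0.0774,  0.01  ])), (array([364., 410.]), array([ 0.5692, -0.2773,  0.01  ]))]
```

View pics/c8.png

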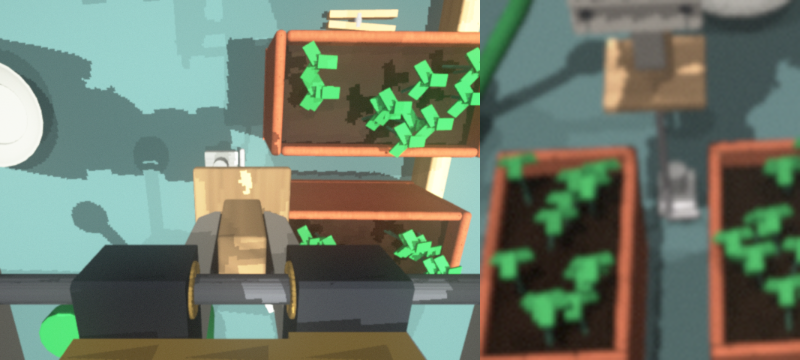

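The wrist view shows the knob at (224,158), clear in front of the troughs (fronts at about x=270). Its centre is at x ≈ 0.523 against a mouth at ≈ 0.567, so it lies wholly out, within about 6 cm. I'll back off, lift, and return to above the hang spot.

Request:
step_arm --deltas '[{"offset": [0, 0.5, 0], "roll": 0}, {"offset": [0, 0.5, 0], "roll": 0}, {"offset": [0, 0, -1.6], "roll": 0}, {"offset": [0, 0, -4], "roll": 0}, {"offset": [0, 0, -4], "roll": 0}, {"offset": [0, 0, -4], "roll": 0}, {"offset": [0, 0, -3], "roll": -0.035}, {"offset": [0, 0, 0], "roll": 0}]'

```text
t: 17.0
tool_pos: [0.5562, -0.0941, 0.3205]
orientation: [2.267, 2.167, 0.006]
force: [0.4, 0.7, -0.8]
opening: 0.0243
```

Request:
step_arm --deltas '[{"offset": [2.1, -0.8, 0], "roll": 0}, {"offset": [4.2, -1.5, 0], "roll": 0}, {"offset": [4.2, -1.5, 0], "roll": 0}, {"offset": [4.2, -1.5, 0], "roll": 0}, {"offset": [4.2, -1.5, 0], "roll": 0}, {"offset": [4.2, -1.5, 0], "roll": 0}, {"offset": [4.2, -1.5, 0], "roll": 0}, {"offset": [4.2, -1.5, 0], "roll": 0}, {"offset": [4.2, -1.5, 0], "roll": 0}, {"offset": [2.7, -1, 0], "roll": 0}, {"offset": [1.3, -0.2, 0], "roll": 0}, {"offset": [0, 0, 0], "roll": 0}]'

```text
t: 18.5
tool_pos: [0.4319, 0.3095, 0.315]
orientation: [-2.269, -2.172, 0.003]
force: [-0.1, -0.5, -0.7]
opening: 0.0237
```

Run:
```python
from h import *
s,R=st(); T=s['tool_pos']; d=np.array([.432,.310,.1575])-T; print('tool delta cm',(R.T@d*100).round(2),'roll',1.5255-1.5255)
p=snap('scene'); print([(np.round(r['xy']),atz(p,r['xy'],.01).round(4)) for r in cams.silhouettes(p,'latch_knob')])
```

```text
t 18.5 p [0.4319 0.3095 0.315 ] yaw 1.527 tilt [-0.002 -0.001] F [-0.1 -0.5 -0.7] op 0.0237
tool delta cm [ 0.07  0.03 15.75] roll 0.0
[(array([151., 302.]), array([ 0.5806, -0.2721,  0.01  ])), (array([252., 268.]), array([ 0.524 , -0.0879,  0.01  ]))]
```

Request:
step_arm --deltas '[{"offset": [0, 0, 2.5], "roll": 0}, {"offset": [0, 0, 3], "roll": 0}, {"offset": [0, 0, 3], "roll": 0}, {"offset": [0, 0, 3], "roll": 0}, {"offset": [0, 0, 2], "roll": 0}, {"offset": [0, 0, 1.5], "roll": 0}, {"offset": [0, 0, 0.6], "roll": 0}, {"offset": [0, 0, 0], "roll": 0}]'

```text
t: 19.6
tool_pos: [0.4329, 0.3093, 0.1604]
orientation: [2.271, 2.171, 0.0]
force: [0.8, -0.7, -0.9]
opening: 0.0236
```

Run:
```python
from h import *
st(); st(); p=snap('scene'); st()
cv2.imwrite('pics/c9.png',cv2.resize(p['pixels'][110:250,335:495,::-1],(640,560),interpolation=2))
```

```text
t 19.6 p [0.4329 0.3093 0.1604] yaw 1.5257 tilt [0. 0.] F [ 0.8 -0.7 -0.9] op 0.0236
t 19.6 p [0.4329 0.3093 0.1604] yaw 1.5257 tilt [0. 0.] F [ 0.8 -0.7 -0.9] op 0.0236
t 19.65 p [0.4331 0.3094 0.1609] yaw 1.5258 tilt [0.001 0.001] F [-0.3 -0.3 -0.8] op 0.0239
```

View pics/c9.png

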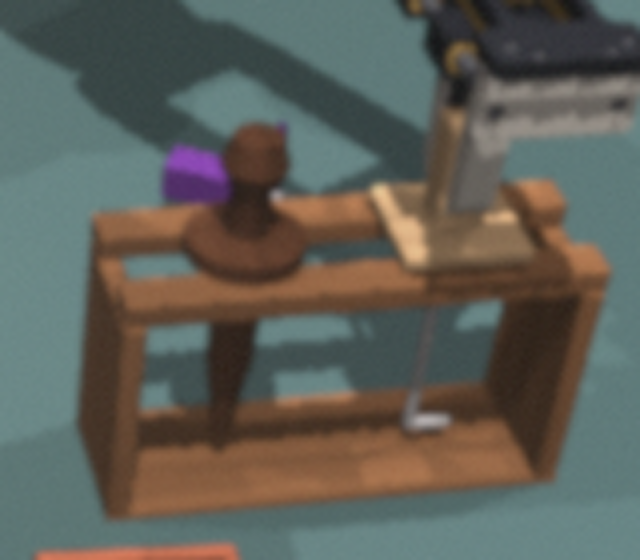

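The crop shows the wire in the slot, with the guard just above the rails and the foot at (425,420) inside. Lowering the last 3–4 mm and opening.

Request:
step_arm --deltas '[{"offset": [0, 0, 0.2], "roll": 0}, {"offset": [0, 0, 0.15], "roll": 0}, {"offset": [0, 0, 0], "roll": 0}]'

```text
t: 20.02
tool_pos: [0.4327, 0.3093, 0.1567]
orientation: [2.271, 2.171, 0.0]
force: [0.3, -0.2, -0.6]
opening: 0.0237
```

Request:
step_arm --deltas '[{"offset": [0, 0, 0], "roll": 0}]'

```text
t: 20.15
tool_pos: [0.4327, 0.3093, 0.1567]
orientation: [2.271, 2.171, 0.0]
force: [-0.0, 0.9, -0.2]
opening: 0.024
```

Back at the original hanging height (0.1567, against 0.1566 when grasped). Opening, then straight up.

Request:
step_arm --deltas '[{"offset": [0, 0, 0], "roll": 0}, {"offset": [0, 0, 0], "roll": 0}, {"offset": [0, 0, 0], "roll": 0}, {"offset": [0, 0, 0], "roll": 0}, {"offset": [0, 0, 0], "roll": 0}, {"offset": [0, 0, 0], "roll": 0}, {"offset": [0, 0, 0], "roll": 0}, {"offset": [0, 0, 0], "roll": 0}]' --fingers 9.3

```text
t: 21.15
tool_pos: [0.4327, 0.3092, 0.1566]
orientation: [-2.271, -2.171, 0.0]
force: [0.0, -0.8, -0.5]
opening: 0.0924
```

Request:
step_arm --deltas '[{"offset": [0, 0, -1], "roll": 0}, {"offset": [0, 0, -2], "roll": 0}, {"offset": [0, 0, -3], "roll": 0}, {"offset": [0, 0, -4], "roll": 0}, {"offset": [0, 0, -4], "roll": 0}, {"offset": [0, 0, -2], "roll": 0}, {"offset": [0, 0, 0], "roll": 0}]'

```text
t: 22.02
tool_pos: [0.4335, 0.3097, 0.3188]
orientation: [2.27, 2.17, 0.006]
force: [-0.0, -0.0, -0.3]
opening: 0.0929
```

Run:
```python
from h import *
st(); p=snap('scene')
print([(np.round(r['xy']),atz(p,r['xy'],.01).round(4)) for r in cams.silhouettes(p,'latch_knob')])
print([(np.round(r['xy']),round(r['score'],2)) for r in cams.boxes_of(p,'hook')],[(np.round(r['xy']),round(r['score'],2)) for r in cams.pinpoint(p,'hook')])
cv2.imwrite('pics/c10.png',p['pixels'][:,:,::-1])
```

```text
t 22.02 p [0.4335 0.3097 0.3188] yaw 1.5258 tilt [0.003 0.002] F [-0.  -0.  -0.3] op 0.0929
[(array([152., 301.]), array([ 0.579 , -0.2701,  0.01  ])), (array([251., 268.]), array([ 0.5234, -0.0901,  0.01  ]))]
[(array([448., 165.]), 0.79), (array([381., 156.]), 0.74)] [(array([436., 219.]), 0.91)]
```

```bash
python3 -c "
from h import *
robot.close_job(); st()"
```

```text
the job is handed in; nothing more can be done
the job is handed in; nothing more can be done
```

I drew the knob out of the right-hand gap with the wood hook, hung the hook back in its slot, let go, and handed the job in at about 22 s. No verdict is reported.

- **Knob:** its centre is at about (0.523, -0.090), so its rear edge is about 2.5 cm in front of the trough fronts and its front edge about 6 cm out. The scene camera gave the same spot before and after hanging the hook. The side and wrist cameras agreed in x but differed by up to about 13 mm in y.
- **Hook:** the scene camera finds it at pixel (448,165), against (449,165) at the start. It was released at its original hanging height, with its foot in the slot as before.
- **Look-alikes:** I left the purple hook and the other knob alone.
- **Forces and mishaps:** the force readings I took stayed around 1 N. One early move was refused for a missing "roll" value and simply repeated.
- **Not checked by eye:** the 12-picture viewing limit refused the last picture, so the final state rests on the measurements above.

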